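# Sort the returned cans and hairbrushes at the packing bench

### The job

Sort the returned goods on the bench: stand both loose spray cans upright in the deep crate beside the can that is already there, and lay both hairbrushes lengthwise in the shallow tray, side by side, flat on their backs with the bristles up. Set each one down rather than dropping it. Leave the wide tub where it stands and keep the can already in the crate standing there.

Things in the scene. Friction and masses are not known exactly. Their poses are not given: they have to be found in the camera images.
- can_a: First loose spray can standing upright: plain cylinder 50 mm in diameter to 100 mm height with a pale band around it, then a black cap 46 mm in diameter from 104 to 155 mm (the top), fixed to the can; about 0.22 kg. Origin at the centre of its underside, z up along its axis. Best gripped by the cap.
- can_b: Second loose spray can standing upright: plain cylinder 50 mm in diameter to 100 mm height with a pale band around it, then a black cap 46 mm in diameter from 104 to 155 mm (the top), fixed to the can; about 0.22 kg. Origin at the centre of its underside, z up along its axis. Best gripped by the cap.
- brush_a: First flat paddle hairbrush lying on its back with the bristles up, 200 mm long, about 90 g. Origin at the neck, on the underside, which is also near the balance point; x runs along the brush towards the head, z up. Wooden handle from x = -100 to +5 mm, 24 mm wide (y) and 20 mm high; black head from x = 0 to 100 mm, 62 mm wide, 14 mm thick, bristles up to 30 mm above the underside. Grip it across the handle close to the neck (x about -20 mm).
- brush_b: Second flat paddle hairbrush lying on its back with the bristles up, 200 mm long, about 90 g. Origin at the neck, on the underside, which is also near the balance point; x runs along the brush towards the head, z up. Wooden handle from x = -100 to +5 mm, 24 mm wide (y) and 20 mm high; black head from x = 0 to 100 mm, 62 mm wide, 14 mm thick, bristles up to 30 mm above the underside. Grip it across the handle close to the neck (x about -20 mm).
- crate: Deep grey plastic crate fixed to the bench, open on top: outside 250 mm (x) by 170 mm (y) by 60 mm high, walls and floor 5 mm thick. Origin at the centre of its underside, z up; inner floor at z = 5 mm. One can stands in it near its +x end; the rest of the floor is free. It is on the left or the right of the bench.
- tray: Shallow grey plastic tray fixed to the bench, open on top, empty: outside 260 mm (x) by 210 mm (y) by 30 mm high, walls and floor 5 mm thick. Origin at the centre of its underside, z up; inner floor at z = 5 mm. Brushes fit only with their length along the tray's x, either way round. It is on the side opposite to the crate.
- stocked_can: The can that already stands in the crate, about 90 mm from the crate's centre along its +x and near its middle line. Loose; to stay standing in the crate. Same size and shape as the loose cans (50 mm in diameter, 155 mm high). Origin at the centre of its underside.
- tub: Wide closed tub, white with a black lid, 80 mm in diameter and 63 mm high, standing in the row with the loose cans; loose, about 0.3 kg, not to be moved. Origin at the centre of its underside.

How it is judged:
By the outcome, as a careful person would: the job done as asked, in the order asked, and still so for the second after the job is handed in, with the robot touching nothing.
It also fails if it takes over 72 s, if anything falls off the work surface, if the arm or the gripper's body presses on something with over 40 N, if the wrist force passes 120 N, or if a joint passes its speed limit or range.

### The arm

A 6-joint arm with a two-finger parallel gripper is mounted at the origin on the work surface. World frame = base frame: x ahead of the robot, y to its left, z up, the work surface at z = 0. Lengths are in mm, angles in rad, forces in N, time in s.
With the tool pointing down it reaches from about 400 to 925 mm from the base axis. Payload 12.5 kg.
Tool frame: the origin (TCP) lies at the centre of the arm's flange, where the gripper is bolted on; the fingertips stand 190 mm ahead of it and the grasp point (between the pads) lies 171 mm ahead of it; z points along the fingers, y is the line along which they close (so a half turn about z gives the same grasp; the last joint's range is limited). The gripper opens to 95 mm and grips with 3 to 60 N. Pads are 20 mm wide; open, the fingers measure 119 mm over their backs; the gripper's body (75 mm by 180 mm) begins 59 mm behind the grasp point.
Start: joints at [-1.445, 0.491, 1.559, -0, 1.092, -0.106], TCP at [143.601, -608.279, 404.761] pointing down, gripper open.
Joint ranges: [-3.1, 3.1], [-0.84, 2.19], [0.05, 2.79], [-1.13, 4.28], [0.06, 2.93], [-2.69, 2.69]. Speed limits (rad/s): [2.22, 2.22, 2.79, 3.14, 3.14, 3.14].

### API

Orientations are given as [roll, pitch, yaw] about the fixed x, y, z axes, in that order (R = Rz(yaw) Ry(pitch) Rx(roll)).
In Python, from cell import env, read_camera, search_frame, cut_out gives the robot as it stands. The module is installed in compiled form; this text tells all that it offers.
- The arm moves only by the tool move_arm, never from a script. Its argument "commands" is a list of rows, each a list of 3 entries, a list of its own where there are three numbers: the shift along the world's x, y, z normalised to -1 to 1, where 1 is 0.03 m, then the turn about the world's z normalised to -1 to 1, where 1 is 0.08 rad, then the opening, from -1 (shut) to 1 (fully open), so that 0 is half open. A call has 1 to 20 rows; each row shifts and turns the commanded pose from where the row before left it; what a row does not reach is not made up. A row lasts 1/12 s, in which the tool goes at most 41.7 mm and 7.16 degrees, less where a joint would pass 70% of its speed; a pose out of reach is approached as far as the arm can. A call with a number of a shift or a turn outside -1 to 1 is refused whole. A call with a gripper value outside its range is refused whole. The fingers move at their own pace and stop on an object; the grip force is fixed at half the most. Time passes only in rows, so rows that do not move let the fingers close. It gives the time, the measured TCP pose, the force, the opening and the grip force at its end, in the units of the state.
- env.state(): the state, without advancing time (a new reading comes with each control period).
- read_camera(name): name is "scene" or "top"; returns a dict with "image" (384x512x3 uint8, red, green, blue), "fx", "fy", "cx", "cy" (pixels), "rvec" (rotation vector, rad) and "tvec" (3), from world to camera coordinates, as OpenCV has them. Camera axes: x right, y down, z forward; pixel columns grow to the right and rows downward; lengths in mm; the calibration is good to about 2 mm. A picture is of the moment at which its call begins. There is no depth.
- env.job_done(): hands the job in; it is judged then, once.
Trained networks look in a picture, given as the dict that the camera call returned (one of the last four; its "shot" number tells which), for a name from the list of things; names that differ only in an ending like _2 or _b are one class to them, and where a whole thing is asked for, a point or a joint stands for the part that bears it (a point fixed in the world has none). Each returns a list of dicts, best first, with "confidence" (0 to 1); they miss things now and then, are a little off and sometimes report something else, mostly with a low value. They report only what shows in the picture. A call takes as long as a camera call.
- search_frame(thing, picture): "at" ([column, row] in pixels, amid what is visible of it).
- cut_out(thing, picture): "region" (384x512 bool, what is visible of it) and "at" ([column, row] in pixels, amid what is visible of it).
The state is a dict: "t": time; "joints": joint angles; "qvel": joint speeds; "tau": joint torques, N m; "eef_pos": TCP position; "tcp_rot": TCP orientation; "ft_force": force on the tool from outside, world axes, zero at the start; "moment": the same for the moment, N m; "opening": opening from 0.0 (shut) to 1.0 (fully open); "grip_force": force on a finger pad.
Only numpy, scipy, OpenCV 4.12 (cv2) and the standard library are available. Lean on these libraries where they do the work, as an engineer would, in place of code of your own. Each camera call takes 0.05 s, during which the arm holds its last target. There are 200 camera calls.

## Working session

There is one attempt and no reset: what is moved stays moved. The work goes in short steps, Python scripts to look and compute and a tool call to move; the robot and the scene stay as the last step left them, time stands still between calls to the robot, and variables do not carry over. Pictures are saved under pics/ and viewed, at most 10 in all, crops included, and the job is handed in when it is done.

Besides the shell and the picture viewer there is one more tool, called after "Call:" in YAML: its name, and indented under it one key for each argument. move_arm: Moves the arm, as the interface text tells. Its arguments: {"type":"object","properties":{"commands":{"type":"array","items":{"type":"array"}}},"required":["commands"]}

```bash
mkdir -p pics; cat > h.py <<'E'
import numpy as np, cv2
from cell import env, read_camera, search_frame, cut_out
def ray(p,c):
    K=np.array([[c['fx'],0,c['cx']],[0,c['fy'],c['cy']],[0,0,1.]])
    R=cv2.Rodrigues(np.array(c['rvec'],float))[0]; t=np.array(c['tvec'],float).ravel()
    return -R.T@t, R.T@np.linalg.inv(K)@np.array([p[0],p[1],1.])
def atz(p,z,c):
    o,d=ray(p,c); return (o+d*(z-o[2])/d[2])[:2]
def save(c,n): cv2.imwrite('pics/'+n,c['image'][:,:,::-1])
E
python3 - <<'E'
from h import *
print(env.state())
for n in('top','scene'):
    c=read_camera(n); save(c,n+'0.png'); print(n,ray((256,192),c))
    for th in ('can_a','brush_a','crate','tray','stocked_can','tub'):
        for r in cut_out(th,c):
            m=r['region']; print(th,round(r['confidence'],2),np.round(r['at']),m.sum(),'z0',atz(r['at'],0,c).round(), 'z155',atz(r['at'],155,c).round())
E
```

```text
{'t': 0.0, 'joints': array([-1.44458730e+00,  4.91551137e-01,  1.55946789e+00,  2.31845179e-05,
        1.09171546e+00, -1.05633557e-01]), 'qvel': array([-0.00033951,  0.00088837,  0.00016142, -0.00049842, -0.00132943,
       -0.00017387]), 'tau': array([ 3.32941941e-03, -6.12634492e+01, -2.58170950e+01,  6.92979922e-02,
        4.83281922e-02, -7.96732229e-05]), 'eef_pos': array([ 143.60509105, -608.23572282,  404.16051327]), 'tcp_rot': array([-3.14045935e+00, -1.40839498e-04,  2.31831800e-01]), 'ft_force': array([-0.51448096, -0.04696327, -1.33126061]), 'moment': array([-0.03169165, -0.02476678,  0.00337204]), 'grip_force': 0.0, 'opening': 1.0024806196913338}
top (array([ 431.9242919 ,   13.02826817, 1370.23903978]), array([ 0.11680908,  0.00457727, -0.99343258]))
can_a 0.91 [251. 155.] 432 z0 [699.  33.] z155 [669.  31.]
can_a 0.72 [203. 163.] 424 z0 [676. 171.] z155 [649. 153.]
brush_a 0.93 [234. 222.] 1137 z0 [507.  82.] z155 [499.  74.]
brush_a 0.56 [292. 243.] 1104 z0 [448. -81.] z155 [446. -71.]
crate 0.69 [381. 248.] 5651 z0 [ 436. -334.] z155 [ 435. -295.]
tray 0.91 [143. 236.] 7469 z0 [467. 336.] z155 [463. 300.]
scene (array([1305.09949117, -426.54837429,  686.09483944]), array([-0.66569966,  0.42464864, -0.61392862]))
can_a 0.91 [280. 196.] 1845 z0 [601.  86.] z155 [760. -30.]
can_a 0.65 [ 57. 218.] 7499 z0 [ 424. -357.] z155 [ 623. -373.]
can_a 0.62 [330. 171.] 1657 z0 [580. 243.] z155 [743.  91.]
brush_a 0.94 [250. 170.] 849 z0 [482.  80.] z155 [668. -34.]
brush_a 0.75 [183. 184.] 1070 z0 [453. -81.] z155 [ 645. -159.]
crate 0.86 [ 61. 220.] 7376 z0 [ 435. -351.] z155 [ 632. -368.]
tray 0.94 [332. 135.] 4773 z0 [456. 349.] z155 [648. 174.]
stocked_can 0.71 [185. 184.] 1126 z0 [453. -75.] z155 [ 646. -155.]
stocked_can 0.58 [ 68. 208.] 1658 z0 [ 407. -328.] z155 [ 610. -350.]
tub 0.78 [172. 241.] 1869 z0 [ 612. -179.] z155 [ 769. -235.]
```

```bash
python3 -c "
import cv2
a=cv2.imread('pics/top0.png');cv2.imwrite('pics/t.png',cv2.resize(a[90:330,70:470],None,fx=2,fy=2,interpolation=2))"
```

```text
(no output)
```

View pics/t.png

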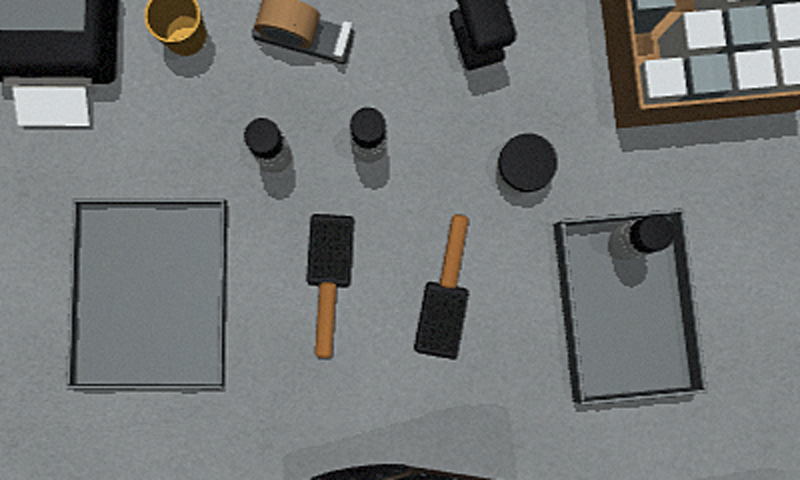

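View pics/scene0.png

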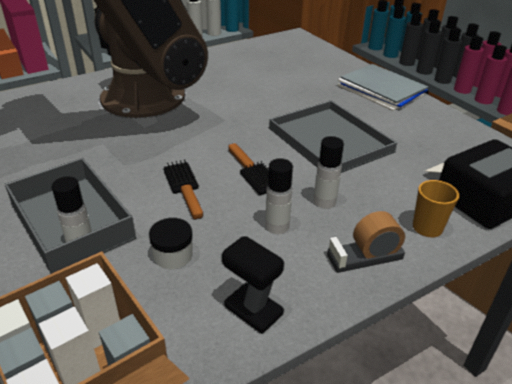

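```bash
cat > m.py <<'E'
from h import *
c=read_camera('top'); im=c['image'].astype(int)
def blob(mask,p):  # component of mask holding/nearest p
    n,l,s,ce=cv2.connectedComponentsWithStats(mask.astype(np.uint8))
    ok=[i for i in range(1,n) if s[i,4]>40]
    ij=[np.min(np.hypot(*(np.argwhere(l==i)[:,::-1]-p).T)) for i in ok]
    return l==ok[int(np.argmin(ij))]
dark=im.max(2)<60
wood=(im[:,:,0]-im[:,:,2]>50)
def cen(m): return np.argwhere(m)[:,::-1].mean(0)
if __name__=='__main__':
    for n,p in dict(canL=(201,158),canR=(254,153),stock=(396,207),tub=(333,171)).items():
        m=blob(dark,np.array(p)); print(n,m.sum(),atz(cen(m),60 if n=='tub' else 130,c).round(1))
    for n,pw,ph in (('brL',(233,250),(235,215)),('brR',(298,215),(291,250))):
        w=cen(blob(wood,np.array(pw))); h=cen(blob(dark,np.array(ph)))
        W=atz(w,17,c);H=atz(h,17,c); d=H-W
        print(n,W.round(1),H.round(1),np.hypot(*d).round(1),'yaw',np.arctan2(d[1],d[0]).round(3))
    for n,z,ps in (('tray',30,[(77,203),(226,202),(224,386),(71,386)]),('crate',60,[(556,224),(681,213),(702,390),(577,402)])):
        q=np.array([atz((u/2+70,v/2+90),z,c) for u,v in ps]); print(n,q.round().tolist(),q.mean(0).round(1),np.round(np.hypot(*(q-np.roll(q,1,0)).T)), np.arctan2(*(q[0]-q[3])[::-1]).round(3),np.arctan2(*(q[1]-q[2])[::-1]).round(3))
E
python3 m.py
```

```text
canL 305 [663.  159.9]
canR 292 [677.5  25.4]
stock 990 [ 479.9 -353.9]
tub 668 [ 644.6 -192. ]
brL [430.5  83.9] [527.3  78.5] 97.0 yaw -0.056
brR [525.8 -94.6] [429.1 -76.1] 98.5 yaw 2.952
tray [[589.0, 427.0], [592.0, 222.0], [340.0, 219.0], [340.0, 426.0]] [465.1 323.6] [250. 206. 252. 207.] 0.003 0.009
crate [[559.0, -231.0], [575.0, -403.0], [337.0, -424.0], [321.0, -256.0]] [ 448.1 -328.3] [240. 172. 239. 169.] 0.101 0.088
```

Call:
move_arm:
  commands:
    - [[0.64, 0.75, 0], -0.145, 1]
    - [[0.64, 0.75, 0], -0.145, 1]
    - [[0.64, 0.75, 0], -0.145, 1]
    - [[0.64, 0.75, 0], -0.145, 1]
    - [[0.64, 0.75, 0], -0.145, 1]
    - [[0.64, 0.75, 0], -0.145, 1]
    - [[0.64, 0.75, 0], -0.145, 1]
    - [[0.64, 0.75, 0], -0.145, 1]
    - [[0.64, 0.75, 0], -0.145, 1]
    - [[0.64, 0.75, 0], -0.145, 1]
    - [[0.64, 0.75, 0], -0.145, 1]
    - [[0.64, 0.75, 0], -0.145, 1]
    - [[0.64, 0.75, 0], -0.145, 1]
    - [[0.64, 0.75, 0], -0.145, 1]
    - [[0.64, 0.75, 0], -0.145, 1]
    - [[0.64, 0.75, 0], -0.145, 1]
    - [[0.64, 0.75, 0], -0.145, 1]
    - [[0.64, 0.75, 0], -0.145, 1]
    - [[0.64, 0.75, 0], -0.145, 1]
    - [[0.64, 0.75, 0], -0.145, 1]

```text
t: 2.42
eef_pos: [528.4, -157.0, 404.9]
tcp_rot: [3.141, -0.0, -0.001]
ft_force: [-0.3, -0.4, 0.1]
opening: 1.0
grip_force: 0.0
```

```bash
cat > crate.py <<'E'
from h import *
c=read_camera('top')
for n,z in (('tray',30),('crate',60)):
    r=cut_out(n,c)
    if not r: print(n,'none'); continue
    m=r[0]['region'].astype(np.uint8); ct=max(cv2.findContours(m,0,1)[0],key=cv2.contourArea)
    q=np.array([atz(p[0],z,c) for p in ct],np.float32); print(n,cv2.minAreaRect(q))
for p in ((650,232),(652,234)): print('stock',atz((p[0]/2+70,p[1]/2+90),130,c))
E
python3 crate.py
```

```text
tray ((467.37164306640625, 327.4825439453125), (262.0455627441406, 216.5421600341797), 1.1195785999298096)
crate ((448.83331298828125, -341.046875), (244.8828887939453, 156.93247985839844), 6.175881862640381)
stock [ 542.71392371 -339.56981205]
stock [ 540.13521262 -342.09006115]
```

```bash
python3 - <<'E'
from h import *
a=cv2.imread('pics/top0.png')[185:300,335:435]; cv2.imwrite('pics/cr.png',cv2.resize(a,None,fx=5,fy=5,interpolation=cv2.INTER_NEAREST))
c=read_camera('top');K=np.array([[c['fx'],0,c['cx']],[0,c['fy'],c['cy']],[0,0,1.]])
def pr(P): return cv2.projectPoints(np.array(P,float),np.array(c['rvec'],float),np.array(c['tvec'],float),K,None)[0][:,0]
for yaw in(.08,.1,.12):
  for ctr in ((448,-330),):
    R=np.array([[np.cos(yaw),-np.sin(yaw)],[np.sin(yaw),np.cos(yaw)]])
    q=np.array([(125,85),(125,-85),(-125,-85),(-125,85)])@R.T+ctr
    for z in(0,60): print(yaw,z,((pr(np.c_[q,[z]*4])-(335,185))*5).round().tolist())
E
```

```text
0.08 0 [[52.0, 84.0], [348.0, 61.0], [396.0, 504.0], [95.0, 529.0]]
0.08 60 [[72.0, 73.0], [381.0, 50.0], [432.0, 512.0], [117.0, 538.0]]
0.1 0 [[48.0, 87.0], [343.0, 59.0], [400.0, 500.0], [100.0, 531.0]]
0.1 60 [[68.0, 77.0], [376.0, 47.0], [436.0, 509.0], [122.0, 541.0]]
0.12 0 [[44.0, 91.0], [339.0, 56.0], [404.0, 497.0], [105.0, 534.0]]
0.12 60 [[64.0, 81.0], [371.0, 44.0], [440.0, 505.0], [127.0, 544.0]]
```

View pics/cr.png

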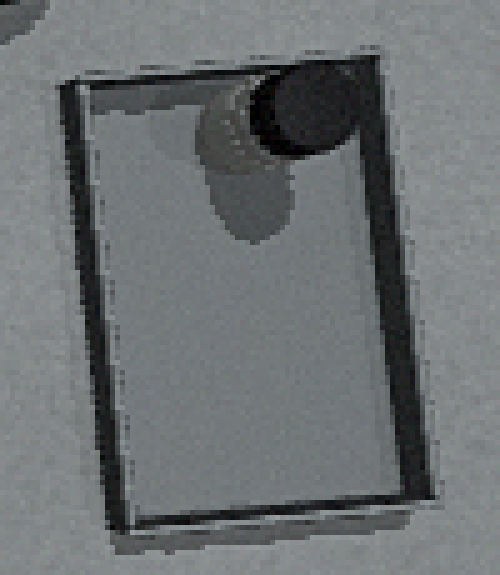

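Call:
move_arm:
  commands:
    - [[0.6, 0.75, 0], 0, 1]
    - [[0.6, 0.75, 0], 0, 1]
    - [[0.6, 0.75, 0], 0, 1]
    - [[0.6, 0.75, 0], 0, 1]
    - [[0.6, 0.75, 0], 0, 1]
    - [[0.6, 0.75, 0], 0, 1]
    - [[0.6, 0.75, 0], 0, 1]
    - [[0.75, 0.82, 0], 0, 1]
    - [[0, 0, 0], 0, 1]

```text
t: 3.37
eef_pos: [678.1, 26.0, 404.3]
tcp_rot: [-3.141, -0.001, 0.001]
ft_force: [0.4, -0.4, 0.6]
opening: 1.004
grip_force: 0.0
```

Call:
move_arm:
  commands:
    - [[0, 0, -0.8], 0, 1]
    - [[0, 0, -0.9], 0, 1]
    - [[0, 0, -0.9], 0, 1]
    - [[0, 0, -0.6], 0, 1]
    - [[0, 0, -0.22], 0, 1]
    - [[0, 0, 0], 0, 1]
    - [[0, 0, 0], 0, -1]
    - [[0, 0, 0], 0, -1]
    - [[0, 0, 0], 0, -1]
    - [[0, 0, 0], 0, -1]
    - [[0, 0, 0], 0, -1]
    - [[0, 0, 0], 0, -1]
    - [[0, 0, 0], 0, -1]
    - [[0, 0, 0], 0, -1]

```text
t: 4.53
eef_pos: [676.1, 23.9, 302.3]
tcp_rot: [3.142, -0.0, -0.0]
ft_force: [-0.6, 0.0, 0.4]
opening: 0.499
grip_force: 0.2
```

Call:
move_arm:
  commands:
    - [[0, 0, 0], 0, -1]
    - [[0, 0, 0], 0, -1]
    - [[0, 0, 0], 0, -1]
    - [[0, 0, 0], 0, -1]

```text
t: 4.87
eef_pos: [676.1, 23.9, 302.2]
tcp_rot: [3.142, -0.0, -0.0]
ft_force: [-0.8, 0.2, 0.7]
opening: 0.481
grip_force: 30.0
```

Call:
move_arm:
  commands:
    - [[0, 0, 0.4], 0, -1]
    - [[0, 0, 0.8], 0, -1]
    - [[0, 0, 0.9], 0, -1]
    - [[-0.3, -0.3, 0.8], 0, -1]
    - [[-0.5, -0.6, 0.3], 0, -1]
    - [[-0.6, -0.78, 0], 0, -1]
    - [[-0.6, -0.78, 0], 0, -1]
    - [[-0.6, -0.78, 0], 0, -1]
    - [[-0.6, -0.78, 0], 0, -1]
    - [[-0.6, -0.78, 0], 0, -1]
    - [[-0.6, -0.78, 0], 0, -1]
    - [[-0.6, -0.78, 0], 0, -1]
    - [[-0.6, -0.78, 0], 0, -1]
    - [[-0.6, -0.78, 0], 0, -1]
    - [[-0.6, -0.78, 0], 0, -1]
    - [[-0.6, -0.78, 0], 0, -1]
    - [[-0.6, -0.78, 0], 0, -1]
    - [[-0.6, -0.78, 0], 0, -1]
    - [[-0.5, -0.6, 0], 0, -1]
    - [[-0.3, -0.4, 0], 0, -1]

```text
t: 6.53
eef_pos: [392.5, -338.9, 398.8]
tcp_rot: [3.141, 0.0, -0.002]
ft_force: [0.4, 0.3, -3.1]
opening: 0.48
grip_force: 30.0
```

```bash
python3 - <<'E'
from h import *
s=env.state();print(s['eef_pos'],s['opening'],s['ft_force'])
c=read_camera('scene');cv2.imwrite('pics/s1.png',cv2.resize(c['image'][90:290,0:300,::-1],None,fx=2,fy=2))
E
```

```text
[ 392.52030988 -338.85799635  398.79893275] 0.48014186764659267 [ 0.41214128  0.32730079 -3.13149159]
```

View pics/s1.png

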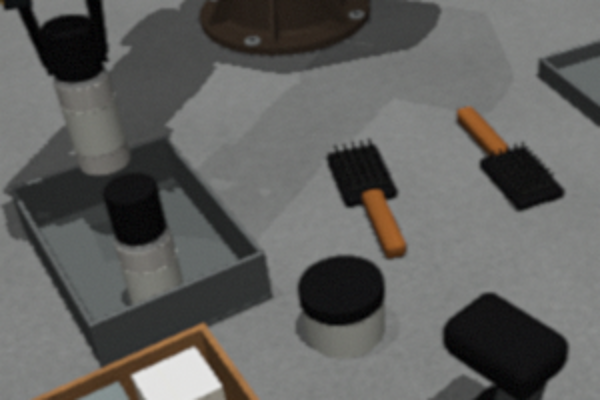

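The can (crop px 95,120) hangs upright over the free part of the crate, behind the stocked can (140,240). I'll lower it now.

Call:
move_arm:
  commands:
    - [[0, 0, -0.6], 0, -1]
    - [[0, 0, -0.8], 0, -1]
    - [[0, 0, -0.7], 0, -1]
    - [[0, 0, -0.5], 0, -1]
    - [[0, 0, -0.25], 0, -1]
    - [[0, 0, -0.1], 0, -1]
    - [[0, 0, -0.03], 0, -1]
    - [[0, 0, -0.03], 0, -1]
    - [[0, 0, 0], 0, -1]

```text
t: 7.33
eef_pos: [394.3, -337.4, 308.6]
tcp_rot: [3.141, -0.001, -0.0]
ft_force: [0.5, -0.4, -2.3]
opening: 0.477
grip_force: 30.0
```

Call:
move_arm:
  commands:
    - [[0, 0, -0.03], 0, -1]
    - [[0, 0, -0.03], 0, -1]
    - [[0, 0, 0], 0, -1]

```text
t: 7.58
eef_pos: [394.2, -337.4, 307.1]
tcp_rot: [3.14, -0.001, -0.0]
ft_force: [0.6, 2.2, 6.4]
opening: 0.48
grip_force: 30.0
```

Contact with the floor (the force flipped to +6 N). I'll release and rise.

Call:
move_arm:
  commands:
    - [[0, 0, 0], 0, 0.2]
    - [[0, 0, 0], 0, 0.4]
    - [[0, 0, 0], 0, 0.6]
    - [[0, 0, 0], 0, 1]
    - [[0, 0, 0], 0, 1]
    - [[0, 0, 0], 0, 1]
    - [[0, 0, 0.4], 0, 1]
    - [[0, 0, 0.8], 0, 1]
    - [[0, 0, 0.9], 0, 1]
    - [[0, 0, 0.9], 0, 1]
    - [[0, 0, 0.3], 0, 1]

```text
t: 8.5
eef_pos: [394.2, -337.5, 408.4]
tcp_rot: [3.138, -0.003, -0.0]
ft_force: [-0.3, -0.3, 0.2]
opening: 1.0
grip_force: 0.0
```

Call:
move_arm:
  commands:
    - [[0.47, 0.87, 0], 0, 1]
    - [[0.47, 0.87, 0], 0, 1]
    - [[0.47, 0.87, 0], 0, 1]
    - [[0.47, 0.87, 0], 0, 1]
    - [[0.47, 0.87, 0], 0, 1]
    - [[0.47, 0.87, 0], 0, 1]
    - [[0.47, 0.87, 0], 0, 1]
    - [[0.47, 0.87, 0], 0, 1]
    - [[0.47, 0.87, 0], 0, 1]
    - [[0.47, 0.87, 0], 0, 1]
    - [[0.47, 0.87, 0], 0, 1]
    - [[0.47, 0.87, 0], 0, 1]
    - [[0.47, 0.87, 0], 0, 1]
    - [[0.47, 0.87, 0], 0, 1]
    - [[0.47, 0.87, 0], 0, 1]
    - [[0.47, 0.87, 0], 0, 1]
    - [[0.47, 0.87, 0], 0, 1]
    - [[0.47, 0.87, 0], 0, 1]
    - [[0.35, 0.6, 0], 0, 1]
    - [[0.15, 0.32, 0], 0, 1]

```text
t: 10.17
eef_pos: [663.7, 162.1, 403.8]
tcp_rot: [3.142, 0.001, 0.001]
ft_force: [0.3, -1.1, -0.1]
opening: 1.001
grip_force: 0.0
```

```bash
python3 - <<'E'
from h import *
c=read_camera('top')
for r in cut_out('stocked_can',c)+cut_out('can_a',c): print(r['confidence'],r['at'],r['region'].sum(),atz(r['at'],100,c).round())
cv2.imwrite('pics/s2.png',np.hstack([c['image'][180:310,320:450,::-1],read_camera('scene')['image'][160:290,0:130,::-1]]).repeat(3,0).repeat(3,1))
E
```

```text
0.91 [391.1, 204.8] 508 [ 549. -338.]
0.85 [389.6, 262.0] 545 [ 399. -330.]
0.32 [293.9, 244.2] 1072 [445. -80.]
```

View pics/s2.png

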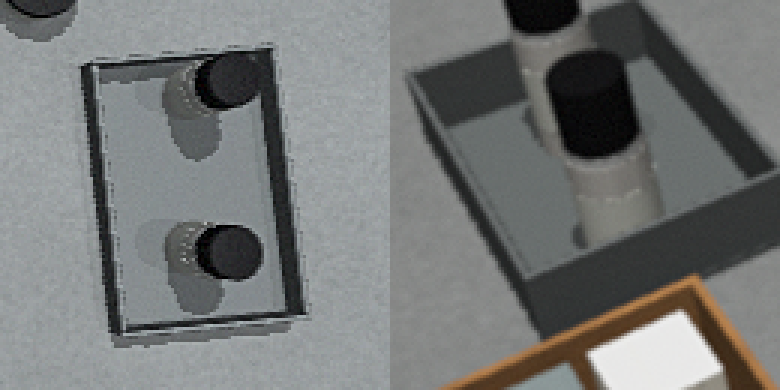

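The top view shows both cans upright in the crate, caps at (228,80) and (230,252), with room between them. Next I'll grip the second can.

Call:
move_arm:
  commands:
    - [[0, -0.05, -0.8], 0, 1]
    - [[0, 0, -0.9], 0, 1]
    - [[0, 0, -0.9], 0, 1]
    - [[0, 0, -0.6], 0, 1]
    - [[0, 0, -0.2], 0, 1]
    - [[0, 0, 0], 0, 1]
    - [[0, 0, 0], 0, -1]
    - [[0, 0, 0], 0, -1]
    - [[0, 0, 0], 0, -1]
    - [[0, 0, 0], 0, -1]
    - [[0, 0, 0], 0, -1]
    - [[0, 0, 0], 0, -1]
    - [[0, 0, 0], 0, -1]
    - [[0, 0, 0], 0, -1]
    - [[0, 0, 0], 0, -1]
    - [[0, 0, 0], 0, -1]
    - [[0, 0, 0], 0, -1]
    - [[0, 0, 0], 0, -1]

```text
t: 11.87
eef_pos: [662.9, 158.6, 303.1]
tcp_rot: [3.142, -0.0, -0.0]
ft_force: [-0.1, 1.0, -0.3]
opening: 0.478
grip_force: 30.0
```

Call:
move_arm:
  commands:
    - [[0, 0, 0.5], 0, -1]
    - [[0, 0, 0.9], 0, -1]
    - [[0, 0, 0.9], 0, -1]
    - [[-0.2, -0.5, 0.7], 0, -1]
    - [[-0.37, -0.93, 0.25], 0, -1]
    - [[-0.37, -0.93, 0], 0, -1]
    - [[-0.37, -0.93, 0], 0, -1]
    - [[-0.37, -0.93, 0], 0, -1]
    - [[-0.37, -0.93, 0], 0, -1]
    - [[-0.37, -0.93, 0], 0, -1]
    - [[-0.37, -0.93, 0], 0, -1]
    - [[-0.37, -0.93, 0], 0, -1]
    - [[-0.37, -0.93, 0], 0, -1]
    - [[-0.37, -0.93, 0], 0, -1]
    - [[-0.37, -0.93, 0], 0, -1]
    - [[-0.37, -0.93, 0], 0, -1]
    - [[-0.37, -0.93, 0], 0, -1]
    - [[-0.37, -0.93, 0], 0, -1]
    - [[-0.37, -0.93, 0], 0, -1]
    - [[-0.37, -0.93, 0], 0, -1]

```text
t: 13.53
eef_pos: [478.4, -304.1, 400.3]
tcp_rot: [-3.141, 0.001, -0.0]
ft_force: [0.4, 0.2, -1.8]
opening: 0.482
grip_force: 30.0
```

Call:
move_arm:
  commands:
    - [[-0.25, -0.7, 0], 0, -1]
    - [[-0.16, -0.44, 0], 0, -1]
    - [[0, 0, 0], 0, -1]
    - [[0, 0, 0], 0, -1]

```text
t: 13.87
eef_pos: [466.9, -337.1, 400.2]
tcp_rot: [-3.141, 0.0, -0.001]
ft_force: [0.1, 0.3, -2.2]
opening: 0.483
grip_force: 30.0
```

Call:
move_arm:
  commands:
    - [[0, 0, -0.6], 0, -1]
    - [[0, 0, -0.8], 0, -1]
    - [[0, 0, -0.7], 0, -1]
    - [[0, 0, -0.5], 0, -1]
    - [[0, 0, -0.25], 0, -1]
    - [[0, 0, -0.1], 0, -1]
    - [[0, 0, -0.05], 0, -1]
    - [[0, 0, -0.03], 0, -1]
    - [[0, 0, 0], 0, -1]

```text
t: 14.62
eef_pos: [467.2, -336.9, 310.4]
tcp_rot: [3.141, -0.001, 0.0]
ft_force: [-0.1, -0.4, -1.8]
opening: 0.48
grip_force: 30.0
```

Call:
move_arm:
  commands:
    - [[0, 0, -0.03], 0, -1]
    - [[0, 0, 0], 0, -1]
    - [[0, 0, 0], 0, -1]

```text
t: 14.87
eef_pos: [467.0, -337.1, 309.1]
tcp_rot: [3.141, -0.0, -0.0]
ft_force: [0.0, 1.2, -2.8]
opening: 0.478
grip_force: 30.0
```

Call:
move_arm:
  commands:
    - [[0, 0, -0.03], 0, -1]
    - [[0, 0, -0.01], 0, -1]
    - [[0, 0, 0], 0, -1]

```text
t: 15.12
eef_pos: [467.0, -337.1, 308.0]
tcp_rot: [3.141, -0.001, -0.0]
ft_force: [-0.4, 1.5, 3.2]
opening: 0.482
grip_force: 30.0
```

Call:
move_arm:
  commands:
    - [[0, 0, 0], 0, 0.2]
    - [[0, 0, 0], 0, 0.4]
    - [[0, 0, 0], 0, 0.6]
    - [[0, 0, 0], 0, 1]
    - [[0, 0, 0], 0, 1]
    - [[0, 0, 0], 0, 1]
    - [[0, 0, 0.4], 0, 1]
    - [[0, 0, 0.8], 0, 1]
    - [[0, 0, 0.9], 0, 1]
    - [[0, 0, 0.9], 0, 1]
    - [[0, 0, 0.2], 0, 1]

```text
t: 16.03
eef_pos: [467.2, -337.2, 407.6]
tcp_rot: [3.138, -0.004, -0.0]
ft_force: [0.4, -0.3, -0.4]
opening: 0.997
grip_force: 0.0
```

```bash
python3 m.py | grep br
```

```text
brL [430.5  84. ] [527.5  78.3] 97.2 yaw -0.059
brR [525.9 -94.6] [428.9 -76. ] 98.7 yaw 2.952
```

Call:
move_arm:
  commands:
    - [[0.1, 0.83, 0], -0.24, 1]
    - [[0.1, 0.83, 0], -0.24, 1]
    - [[0.1, 0.83, 0], -0.24, 1]
    - [[0.1, 0.83, 0], -0.24, 1]
    - [[0.1, 0.83, 0], -0.24, 1]
    - [[0.1, 0.83, 0], -0.24, 1]
    - [[0.1, 0.83, -0.3], -0.24, 1]
    - [[0.1, 0.83, -0.5], -0.24, 1]
    - [[0.1, 0.83, -0.5], -0.24, 1]
    - [[0.1, 0.8, -0.5], -0.22, 1]
    - [[0, 0, -0.9], 0, 1]
    - [[0, 0, -0.9], 0, 1]
    - [[0, 0, -0.9], 0, 1]
    - [[0, 0, -0.9], 0, 1]
    - [[0, 0, -0.9], 0, 1]
    - [[0, 0, 0], 0, 1]

```text
t: 17.42
eef_pos: [495.8, -88.6, 210.0]
tcp_rot: [-3.141, 0.008, -0.191]
ft_force: [-0.0, 0.5, -1.0]
opening: 0.998
grip_force: 0.0
```

```bash
python3 - <<'E'
from h import *
c=read_camera('scene');t=read_camera('top')
cv2.imwrite('pics/s3.png',np.hstack([t['image'][170:300,200:330,::-1],c['image'][110:240,130:260,::-1]]).repeat(3,0).repeat(3,1))
E
```

```text
(no output)
```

View pics/s3.png

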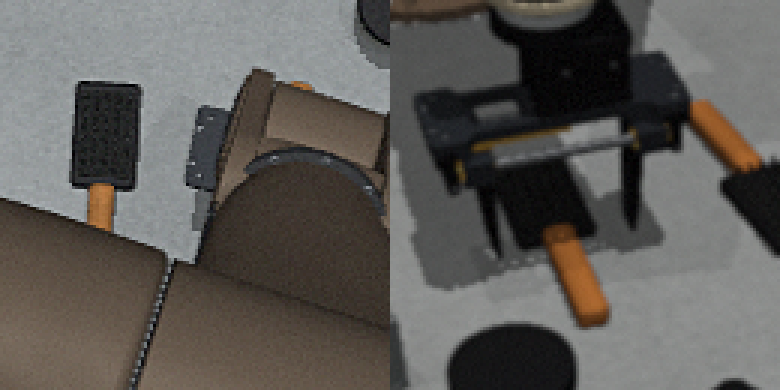

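The fingers (tips at (498,255) and (632,225) in the right half) straddle the handle, but close to the head. I'll shift about 7 mm toward the handle, go down and grip.

Call:
move_arm:
  commands:
    - [[0.23, -0.04, -0.2], 0, 1]
    - [[0, 0, -0.3], 0, 1]
    - [[0, 0, -0.1], 0, 1]
    - [[0, 0, 0], 0, 1]
    - [[0, 0, 0], 0, -1]
    - [[0, 0, 0], 0, -1]
    - [[0, 0, 0], 0, -1]
    - [[0, 0, 0], 0, -1]
    - [[0, 0, 0], 0, -1]
    - [[0, 0, 0], 0, -1]
    - [[0, 0, 0], 0, -1]
    - [[0, 0, 0], 0, -1]
    - [[0, 0, 0], 0, -1]
    - [[0, 0, 0], 0, -1]
    - [[0, 0, 0], 0, -1]
    - [[0, 0, 0], 0, -1]
    - [[0, 0, 0], 0, -1]
    - [[0, 0, 0], 0, -1]
    - [[0, 0, 0], 0, -1]
    - [[0, 0, 0], 0, -1]

```text
t: 19.18
eef_pos: [503.9, -90.2, 196.6]
tcp_rot: [3.142, 0.0, -0.191]
ft_force: [-1.0, -0.7, -0.9]
opening: 0.247
grip_force: 30.0
```

Call:
move_arm:
  commands:
    - [[0, 0, 0.3], 0, -1]
    - [[0, 0, 0.7], 0, -1]
    - [[0, 0, 0.8], 0, -1]
    - [[0, 0.3, 0.8], 0, -1]
    - [[-0.03, 0.6, 0.4], 0.2, -1]
    - [[-0.03, 0.9, 0], 0.25, -1]
    - [[-0.03, 0.9, 0], 0.25, -1]
    - [[-0.03, 0.9, 0], 0.25, -1]
    - [[-0.03, 0.9, 0], 0.25, -1]
    - [[-0.03, 0.9, 0], 0.25, -1]
    - [[-0.03, 0.9, 0], 0.25, -1]
    - [[-0.03, 0.9, 0], 0.25, -1]
    - [[-0.03, 0.9, 0], 0.25, -1]
    - [[-0.03, 0.9, 0], 0.25, -1]
    - [[-0.03, 0.9, 0], 0, -1]
    - [[-0.03, 0.9, 0], 0, -1]
    - [[0, 0.9, 0], 0, -1]
    - [[0, 0.4, 0], 0, -1]
    - [[0, 0.2, 0], 0, -1]
    - [[0, 0, 0], 0, -1]

```text
t: 20.85
eef_pos: [492.9, 279.3, 286.7]
tcp_rot: [3.141, -0.0, 0.007]
ft_force: [-0.4, 0.1, -0.8]
opening: 0.25
grip_force: 30.0
```

```bash
python3 - <<'E'
from h import *
c=read_camera('scene');t=read_camera('top');save(t,'t4.png')
cv2.imwrite('pics/s4.png',np.hstack([t['image'][170:310,90:240,::-1],c['image'][60:200,250:400,::-1]]).repeat(2,0).repeat(2,1))
E
```

```text
(no output)
```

View pics/s4.png

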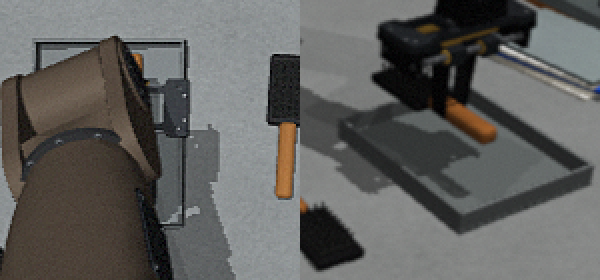

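The brush is held level over the tray's near half (right half, (430,110)), lengthwise. I'll lower it.

Call:
move_arm:
  commands:
    - [[0, 0, -0.6], 0, -1]
    - [[0, 0, -0.8], 0, -1]
    - [[0, 0, -0.7], 0, -1]
    - [[0, 0, -0.45], 0, -1]
    - [[0, 0, -0.15], 0, -1]
    - [[0, 0, -0.08], 0, -1]
    - [[0, 0, -0.03], 0, -1]
    - [[0, 0, 0], 0, -1]
    - [[0, 0, 0], 0, -1]

```text
t: 21.7
eef_pos: [493.3, 278.7, 203.1]
tcp_rot: [-3.141, -0.001, 0.005]
ft_force: [0.1, 0.4, -0.7]
opening: 0.249
grip_force: 30.0
```

Call:
move_arm:
  commands:
    - [[0, 0, -0.03], 0, -1]
    - [[0, 0, -0.03], 0, -1]
    - [[0, 0, 0], 0, -1]

```text
t: 21.95
eef_pos: [493.2, 278.9, 201.5]
tcp_rot: [-3.141, -0.001, 0.006]
ft_force: [-1.8, -2.3, 9.6]
opening: 0.249
grip_force: 30.0
```

Call:
move_arm:
  commands:
    - [[0, 0, 0], 0, -0.4]
    - [[0, 0, 0], 0, -0.2]
    - [[0, 0, 0], 0, 0]
    - [[0, 0, 0], 0, 0.2]
    - [[0, 0, 0], 0, 0.2]
    - [[0, 0, 0.3], 0, 0.2]
    - [[0, 0, 0.7], 0, 0.2]
    - [[0, 0, 0.9], 0, 0.2]
    - [[0, 0, 0.9], 0, 1]
    - [[-0.17, -0.8, 0], -0.1, 1]
    - [[-0.17, -0.8, 0], -0.1, 1]
    - [[-0.17, -0.8, 0], -0.1, 1]
    - [[-0.17, -0.8, 0], -0.1, 1]
    - [[-0.17, -0.8, 0], -0.1, 1]
    - [[-0.17, -0.8, 0], -0.1, 1]
    - [[-0.17, -0.8, 0], -0.1, 1]
    - [[-0.17, -0.8, 0], -0.1, 1]
    - [[0, -0.14, 0], 0, 1]
    - [[0, 0, 0], 0, 1]

```text
t: 23.53
eef_pos: [452.3, 81.7, 285.0]
tcp_rot: [3.142, -0.001, -0.061]
ft_force: [0.1, -0.8, -0.2]
opening: 1.002
grip_force: 0.0
```

Call:
move_arm:
  commands:
    - [[0, 0, -0.6], 0, 1]
    - [[0, 0, -0.9], 0, 1]
    - [[0, 0, -0.7], 0, 1]
    - [[0, 0, 0], 0, 1]
    - [[0, 0, 0], 0, 1]

```text
t: 23.95
eef_pos: [452.5, 83.4, 218.3]
tcp_rot: [3.141, 0.002, -0.058]
ft_force: [-0.3, 0.3, 1.2]
opening: 0.998
grip_force: 0.0
```

```bash
python3 - <<'E'
from h import *
c=read_camera('scene');t=read_camera('top')
cv2.imwrite('pics/s5.png',np.hstack([t['image'][180:300,90:240,::-1],c['image'][80:200,190:340,::-1]]).repeat(2,0).repeat(2,1))
E
```

```text
(no output)
```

View pics/s5.png

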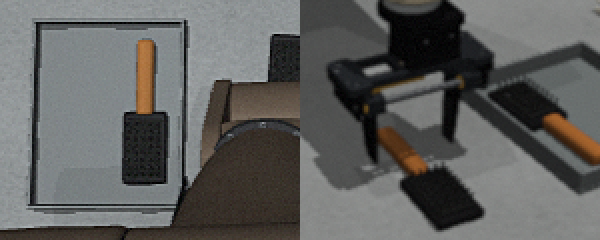

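Brush one lies flat in the tray (left half, (145,110)). The fingers straddle the second handle just behind its neck, so I'll grip.

Call:
move_arm:
  commands:
    - [[0, 0, -0.4], 0, 1]
    - [[0, 0, -0.3], 0, 1]
    - [[0, 0, -0.1], 0, 1]
    - [[0, 0, 0], 0, 1]
    - [[0, 0, 0], 0, -1]
    - [[0, 0, 0], 0, -1]
    - [[0, 0, 0], 0, -1]
    - [[0, 0, 0], 0, -1]
    - [[0, 0, 0], 0, -1]
    - [[0, 0, 0], 0, -1]
    - [[0, 0, 0], 0, -1]
    - [[0, 0, 0], 0, -1]
    - [[0, 0, 0], 0, -1]
    - [[0, 0, 0], 0, -1]
    - [[0, 0, 0], 0, -1]
    - [[0, 0, 0], 0, -1]
    - [[0, 0, 0], 0, -1]
    - [[0, 0, 0], 0, -1]
    - [[0, 0, 0], 0, -1]
    - [[0, 0, 0], 0, -1]

```text
t: 25.72
eef_pos: [452.3, 82.6, 194.4]
tcp_rot: [3.141, 0.0, -0.059]
ft_force: [0.3, 0.1, 0.2]
opening: 0.252
grip_force: 30.0
```

Call:
move_arm:
  commands:
    - [[0, 0, 0.3], 0, -1]
    - [[0, 0, 0.7], 0, -1]
    - [[0, 0, 0.9], 0, -1]
    - [[0, 0.3, 0.9], 0, -1]
    - [[-0.04, 0.6, 0.2], 0.08, -1]
    - [[-0.04, 0.9, 0], 0.08, -1]
    - [[-0.04, 0.9, 0], 0.08, -1]
    - [[-0.04, 0.9, 0], 0.08, -1]
    - [[-0.04, 0.9, 0], 0.08, -1]
    - [[-0.04, 0.9, 0], 0.08, -1]
    - [[-0.04, 0.9, 0], 0.08, -1]
    - [[-0.04, 0.9, 0], 0.08, -1]
    - [[-0.04, 0.9, 0], 0.08, -1]
    - [[-0.04, 0.9, 0], 0.08, -1]
    - [[0, 0.45, 0], 0, -1]
    - [[0, 0.2, 0], 0, -1]
    - [[0, 0, 0], 0, -1]
    - [[0, 0, 0], 0, -1]

```text
t: 27.22
eef_pos: [440.2, 371.4, 284.5]
tcp_rot: [3.141, 0.001, 0.005]
ft_force: [0.2, -0.6, -0.6]
opening: 0.252
grip_force: 30.0
```

Call:
move_arm:
  commands:
    - [[0, 0, -0.6], 0, -1]
    - [[0, 0, -0.8], 0, -1]
    - [[0, 0, -0.7], 0, -1]
    - [[0, 0, -0.45], 0, -1]
    - [[0, 0, -0.15], 0, -1]
    - [[0, 0, -0.05], 0, -1]
    - [[0, 0, 0], 0, -1]
    - [[0, 0, 0], 0, -1]

```text
t: 27.88
eef_pos: [440.6, 371.8, 202.9]
tcp_rot: [-3.141, -0.001, 0.005]
ft_force: [-0.2, 0.0, -0.9]
opening: 0.248
grip_force: 30.0
```

Contact should come at about 199.4.

Call:
move_arm:
  commands:
    - [[0, 0, -0.06], 0, -1]
    - [[0, 0, -0.03], 0, -1]
    - [[0, 0, 0], 0, -1]

```text
t: 28.13
eef_pos: [440.3, 372.1, 199.6]
tcp_rot: [-3.141, -0.0, 0.005]
ft_force: [0.9, -0.8, -1.3]
opening: 0.254
grip_force: 30.0
```

Call:
move_arm:
  commands:
    - [[0, 0, -0.02], 0, -1]
    - [[0, 0, -0.01], 0, -1]
    - [[0, 0, 0], 0, -1]

```text
t: 28.38
eef_pos: [440.3, 372.2, 199.5]
tcp_rot: [-3.141, -0.001, 0.006]
ft_force: [-1.5, -2.3, 12.0]
opening: 0.247
grip_force: 30.0
```

Contact. I'll release, rise and move aside.

Call:
move_arm:
  commands:
    - [[0, 0, 0], 0, -0.4]
    - [[0, 0, 0], 0, -0.2]
    - [[0, 0, 0], 0, 0]
    - [[0, 0, 0], 0, 0.1]
    - [[0, 0, 0], 0, 0.1]
    - [[0, 0, 0.3], 0, 0.1]
    - [[0, 0, 0.7], 0, 0.1]
    - [[0, 0, 0.9], 0, 0.1]
    - [[0, 0, 0.9], 0, 0.1]
    - [[0, 0, 0.9], 0, 0.1]
    - [[0, 0, 0.9], 0, 0.1]
    - [[0, -0.9, 0.9], 0, 0.1]
    - [[0, -0.9, 0.9], 0, 0.1]
    - [[0, -0.9, 0], 0, 0.1]
    - [[0, -0.9, 0], 0, 0.1]
    - [[0, -0.9, 0], 0, 0.1]
    - [[0, -0.9, 0], 0, 0.1]
    - [[0, -0.9, 0], 0, 0.1]
    - [[0, -0.9, 0], 0, 0.1]
    - [[0, -0.9, 0], 0, 0.1]

```text
t: 30.05
eef_pos: [439.8, 127.9, 391.0]
tcp_rot: [3.142, -0.001, 0.006]
ft_force: [0.7, 0.4, 0.2]
opening: 0.55
grip_force: 0.0
```

Call:
move_arm:
  commands:
    - [[0, -0.9, 0], 0, 0.1]
    - [[0, -0.9, 0], 0, 0.1]
    - [[0, -0.5, 0], 0, 0.1]
    - [[0, 0, 0], 0, 0.1]
    - [[0, 0, 0], 0, 0.1]

```text
t: 30.47
eef_pos: [440.2, 59.7, 390.9]
tcp_rot: [-3.142, -0.001, 0.004]
ft_force: [-1.0, 1.0, -1.3]
opening: 0.547
grip_force: 0.0
```

```bash
python3 - <<'E'
from h import *
print(env.state()['eef_pos'])
c=read_camera('scene');t=read_camera('top')
cv2.imwrite('pics/s6.png',np.vstack([t['image'][130:310,90:450,::-1],c['image'][70:270,0:360,::-1][::1]]).repeat(1,0))
E
```

```text
[440.18267278  59.72778183 390.85560591]
```

View pics/s6.png

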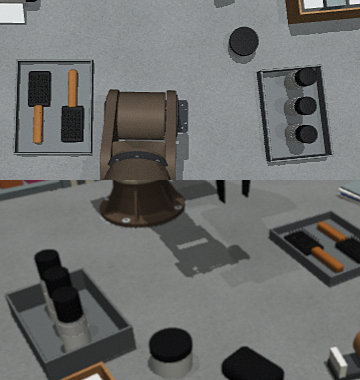

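The picture shows three cans upright in the crate (top view (305,76), (304,105), (305,134)). Both brushes lie flat in the tray at (38,105) and (72,105), and the tub is unmoved at (243,41).

```bash
python3 -c "
from cell import env
print(env.job_done())"
```

```text
the job is handed in; nothing more can be done
None
```

The job is done and handed in at about 30.5 s: both loose cans stand in the crate beside the stocked can, both brushes lie bristles up side by side in the tray, and the tub was not moved.

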